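# Swing the copper bar to its stop and cam-lock it for engraving

### The arm

A 6-joint arm with a two-finger parallel gripper is mounted at the origin on the work surface. World frame = base frame: x ahead of the robot, y to its left, z up, the work surface at z = 0. Lengths are in m, angles in rad, forces in N, time in s.
With the tool pointing down it reaches from about 0.25 to 0.775 m from the base axis. Payload 4 kg.
Tool frame: the origin (TCP) lies on the centre line of the jaws, within the pads' length; the fingertips stand 25 mm ahead of it and the grasp point (between the pads) lies 6 mm ahead of it; z points along the fingers, y is the line along which they close (so a half turn about z gives the same grasp; the last joint's range is limited). The gripper opens to 94 mm and grips with 3 to 60 N. Pads are 16 mm wide; open, the fingers measure 119 mm over their backs; the gripper's body (75 mm by 177 mm) begins 78 mm behind the grasp point.
Start: joints at [1.174, 0.087, 1.371, -0, 1.684, -0.103], TCP at [0.159, 0.526, 0.231] pointing down, gripper open.
Joint ranges: [-3.1, 3.1], [-0.76, 2.03], [0.27, 2.55], [-1.08, 4.22], [0.17, 2.65], [-2.57, 2.57]. Speed limits (rad/s): [2.79, 2.79, 3.14, 3.14, 3.14, 3.14].

### API

Orientations are given as [roll, pitch, yaw] about the fixed x, y, z axes, in that order (R = Rz(yaw) Ry(pitch) Rx(roll)).
In Python, from bench import sensors, optics, ticket gives the robot as it stands.
- The arm moves only by the tool send_rows, never from a script. Its argument "rows" is a list of rows, each a list of 6 numbers: the shift along the world's x, y, z in mm, then the turn, a rotation vector about the world's x, y, z in rad. In form: [[x, y, z, wx, wy, wz], ...]. A call has 1 to 8 rows; each row shifts and turns the commanded pose from where the row before left it; what a row does not reach is not made up. A row lasts 1/12 s, in which the tool goes at most 41.7 mm and 7.16 degrees, less where a joint would pass 70% of its speed; a pose out of reach is approached as far as the arm can. A call is refused whole if a number of a shift passes 41.7 or a number of a turn 0.125, either way. A call with a gripper value outside its range is refused whole. "grip" is the finger opening in mm, from 0 to 94, set as the call begins (left out, the last holds). The fingers move at their own pace and stop on an object; the grip force is fixed at half the most. Time passes only in rows, so rows that do not move let the fingers close. It gives the time, the measured TCP pose, the force, the opening and the grip force at its end, in the units of the state.
- sensors.get_obs(): the state, without advancing time (a new reading comes with each control period).
- optics.snapshot(name): name is "side" or "top"; returns the picture (480x640x3 uint8, red, green, blue); there is no depth.
- optics.camera_model(name): a dict with "vertical_fov" (degrees; the focal length in pixels is half the picture's height over the tangent of half this angle, whatever the lens; pixels are square), "cx", "cy" (the principal point, pixels), "k1" (the pictures are not rectified: a ray, as slopes to the right and down, at radius r is drawn at 1 + k1 r^2 times it, then the intrinsics apply), "R" (3x3) and "t" (3): a world point X has camera coordinates R X + t. Camera axes: x right, y down, z forward; pixel columns grow to the right and rows downward; lengths in m; the calibration is good to about 2 mm. A picture is of the moment at which its call begins. camera_model takes no time and is no camera call.
- ticket.close_job(): hands the job in; it is judged then, once.
The state is a dict: "time": time; "joint_positions": joint angles; "qvel": joint speeds; "joint_torque": joint torques, N m; "tool_pos": TCP position; "ee_rot": TCP orientation; "wrist_force": force on the tool from outside, world axes, zero at the start; "wrist_torque": the same for the moment, N m; "width": finger opening in m; "finger_force": force on a finger pad.
Only numpy, scipy, OpenCV 4.12 (cv2) and the standard library are available. Lean on these libraries where they do the work, as an engineer would, in place of code of your own. Each camera call takes 0.05 s, during which the arm holds its last target. There are 200 camera calls.

### The job

Push the free end of the pinned copper bar round until its side bears firmly on the set screw of the iron stop, and only then swing the cam lever's knob clockwise until the cam nose bites on the bar and holds it tight against the screw. The copper is soft, so feel your way: never let it be pressed on the stop or by the cam with more than 30 N. Let go, and leave the other bench things where they are.

Things in the scene. Friction and masses are not known exactly. Their poses are not given: they have to be found in the camera images.
- board: Flat pale wooden board, 12 mm thick, fixed on the bench. Origin: on the pivot pin's axis, at bench level. Its x runs from the pin along the board (board spans x -45 to 275, y -165 to 75 mm), z up. The 8 mm pin has an 18 mm cap, top 30.5 mm above the bench.
- bar: Copper bar 24 mm wide, 12 mm thick, 0.35 to 0.65 kg, lying loose on the board (top 24 mm above bench), its hole over the pin (0.5 mm play). Origin: hole centre, underside; x along the bar to the free end. It starts 20 to 36 deg clockwise (from above) of the board's x; swing it anticlockwise. Sliding it takes a few N; it stays where left.
- bar_end (a point): Middle of the bar's free end face, 230 mm from the pin. When the bar bears on the screw it lies within 0.06 rad of the board's x axis.
- stop: Iron block 36 x 30 x 24 mm, fixed on the board. Origin: underside centre, at board x 125, y 52, z 12 mm. A rigid 10 mm set screw runs through it along board y, 11.5 mm above the board; its tip towards the bar lies somewhere between board y 6 and 18 mm: this differs each time and is not reported, so feel (or look) for it.
- cam_axis (a point): Foot of the cam lever's upright post, at board x 242, y -35, z 12 mm. The round cam nose (radius 14 mm, centre 28 mm from the post, 13 to 26 mm above the bench) points at -70 deg - cam from board x, anticlockwise positive. The handle, 33 to 45 mm above the bench, reaches to the knob 85 mm away at +75 deg - cam.
- cam (a joint): Angle of the curved iron cam lever, rad, 0 (open) to 2.9, growing clockwise seen from above; starts at 0 to 0.35, clear of the bar. With the bar on the screw the nose bites somewhere from 1.9 to 2.75. Stiff hinge (0.45 Nm, about 5 N at the knob), stays where left; each N of cam force adds 0.2 to 0.35 N at the knob and puts about 1.7 N on the screw.
- knob_mid (a point): Middle of the upright iron knob on the lever's end: 19 mm thick, 31 mm high, 44.5 to 75.5 mm above the bench (this point 60.5). It spins freely on the lever, so a grasp from above can keep its direction while the knob travels round its arc.
- stamp: Brass pattern stamp block, 32 x 32 x 34 mm, loose, standing on the board. Leave it alone. Origin: underside centre.
- burnisher: Bone burnisher, about 110 x 14 x 10 mm, lying loose on the board beyond the bar. Leave it alone. Origin: underside near its middle.
- graver: Steel graver with wooden mushroom handle, about 135 mm long, 28 mm high, lying on the bench. Leave it alone.
- cup: Hammered copper cup, 72 mm across, 75 mm high, on the bench. Leave it alone. Origin: underside centre.
- plate: Shallow copper plate, 100 x 140 x 6 mm, lying on the bench. Leave it alone. Origin: underside centre.
- oil: Small amber oil jar, 48 mm across, 70 mm high, on the bench. Leave it alone. Origin: underside centre.
- sandbag: Round leather engraver's pad, 124 mm across, 33 mm high, on the bench. Leave it alone. Origin: underside centre.
There are look-alikes about, which are no part of the job. Of the things that look like the bar, the largest one is meant.

How it is judged:
By the outcome, as a careful person would: the job done as asked, in the order asked, and still so for the second after the job is handed in, with the robot touching nothing.
It also fails if it takes over 61 s, if anything falls off the work surface, if the arm or the gripper's body presses on something with over 40 N, if the wrist force passes 120 N, or if a joint passes its speed limit or range.

## Working session

There is one attempt and no reset: what is moved stays moved. The work goes in short steps, Python scripts to look and compute and a tool call to move; the robot and the scene stay as the last step left them, time stands still between calls to the robot, and variables do not carry over. Pictures are saved under pics/ and viewed, at most 10 in all, crops included, and the job is handed in when it is done.

Besides the shell and the picture viewer there is one more tool, called after ">>>" as name([rows], argument=value, ...), one row to a line, values as JSON. send_rows: Moves the arm, as the interface text tells. Its arguments: {"type":"object","properties":{"rows":{"type":"array"},"grip":{"type":"number"}},"required":["rows"]}

```bash
mkdir -p pics; cat > h.py <<'E'
import numpy as np, cv2
from bench import sensors, optics, ticket
def K(n):
    m=optics.camera_model(n); f=240/np.tan(np.radians(m['vertical_fov'])/2)
    return m,f
def ray(n,u,v):
    m,f=K(n); R=np.array(m['R']);t=np.array(m['t'])
    d=np.array([(u-m['cx'])/f,(v-m['cy'])/f]); s=d.copy()
    for _ in range(30): s=d/(1+m['k1']*(s@s))
    return -R.T@t, R.T@np.r_[s,1]
def onz(n,u,v,z):
    c,d=ray(n,u,v); return c+d*(z-c[2])/d[2]
def two(a,b):
    c1,d1=ray('top',*a); c2,d2=ray('side',*b)
    s=np.linalg.lstsq(np.c_[d1,-d2],c2-c1,rcond=None)[0]
    p,q=c1+s[0]*d1,c2+s[1]*d2; return (p+q)/2,np.linalg.norm(p-q)
def pix(n,X):
    m,f=K(n); c=np.array(m['R'])@X+np.array(m['t']); s=c[:2]/c[2]; s=s*(1+m['k1']*(s@s)); return s*f+[m['cx'],m['cy']]
def snap(n,name):
    im=optics.snapshot(n)[:,:,::-1].copy(); cv2.imwrite(f'pics/{name}.png',im); return im
E
python3 - <<'E'
from h import *
snap('top','top1');snap('side','side1')
for n in('top','side'):
    m,f=K(n);print(n,f,m['cx'],m['cy'],m['k1'],ray(n,320,240))
o=sensors.get_obs();print(o)
E
```

```text
top 622.3783237296985 311.91921649926917 237.64042949584604 -0.15018679764534373 (array([ 0.39934337, -0.0150493 ,  1.72313086]), array([ 0.1216736 , -0.00994704, -0.99261249]))
side 494.75100221451646 320.55119380764387 235.7576735648366 0.022897178896643614 (array([ 0.59466196, -0.73113603,  0.83292405]), array([ 0.02866328,  0.67097974, -0.74097191]))
{'time': 0.1, 'joint_positions': array([ 1.17390429e+00,  8.78674920e-02,  1.37202426e+00, -1.35572792e-05,
        1.68359549e+00, -1.03115539e-01]), 'qvel': array([-0.00123654, -0.00437895, -0.00158233,  0.0008654 , -0.00091407,
        0.00052679]), 'joint_torque': array([ 2.75526581e-03, -3.41252983e+01, -3.03301370e+01,  7.21419649e-02,
        3.04620923e-02, -1.02639174e-04]), 'tool_pos': array([0.15911705, 0.52604313, 0.22946861]), 'ee_rot': array([-3.13970674e+00, -1.81613129e-04,  2.84781447e+00]), 'wrist_force': array([ 0.49641903, -0.15263105,  0.23993695]), 'wrist_torque': array([ 0.04286563,  0.0095899 , -0.06819593]), 'finger_force': 0.0, 'width': 0.09419489653184225}
```

View pics/top1.png

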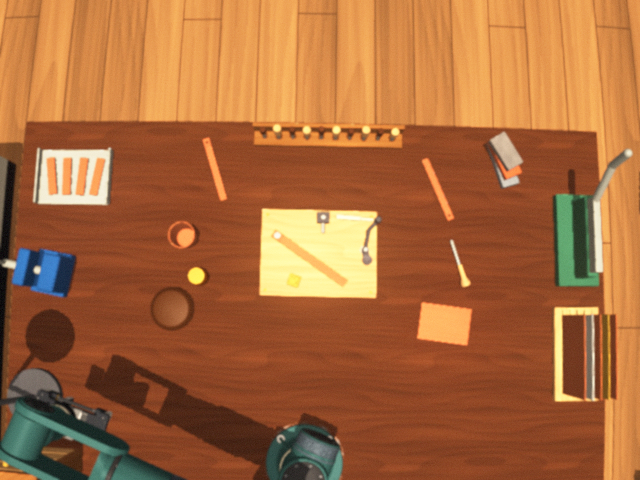

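View pics/side1.png

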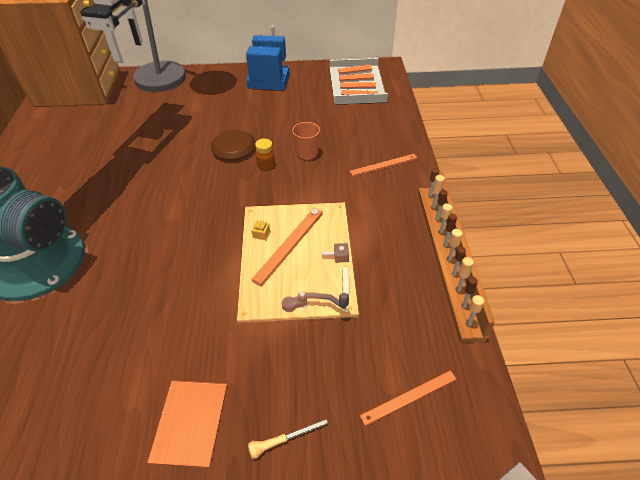

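The pictures show the board at top px (262..378, 209..297). The pin cap is at (278,236) and the bar's free end at about (345,283). The stop is at (323,217), the knob at (378,220), the cam nose at (366,260) and the stamp at (294,281).

Bar candidates in the top view:
- on the board (310,259): the largest, and pinned
- loose bar (215,168)
- loose bar (437,188)
- four blanks in the tray (52..97,175)

I choose the one on the board.

```bash
cat > m.py <<'E'
from h import *
def board(n,im):
    hsv=cv2.cvtColor(im,cv2.COLOR_BGR2HSV)
    roi=np.zeros(im.shape[:2],np.uint8)
    (x0,x1,y0,y1)=(250,390,195,310) if n=='top' else (225,370,190,332)
    roi[y0:y1,x0:x1]=255
    m=cv2.inRange(hsv,(15,60,150),(32,255,255))&roi
    c=cv2.convexHull(np.vstack([k for k in cv2.findContours(m,0,1)[0] if cv2.contourArea(k)>200]))
    q=cv2.approxPolyDP(c,0.03*cv2.arcLength(c,True),True)[:,0]
    return q.astype(float)
def bar(n,im):
    hsv=cv2.cvtColor(im,cv2.COLOR_BGR2HSV); roi=np.zeros(im.shape[:2],np.uint8)
    (x0,x1,y0,y1)=(262,362,220,297) if n=='top' else (245,330,200,290)
    roi[y0:y1,x0:x1]=255
    m=cv2.inRange(hsv,(5,120,110),(14,255,255))&roi
    k=max(cv2.findContours(m,0,1)[0],key=cv2.contourArea)
    return cv2.boxPoints(cv2.minAreaRect(k)),m
E
python3 - <<'E'
from m import *
for n in('top','side'):
    im=cv2.imread(f'pics/{n}1.png'); q=board(n,im); print(n)
    for p in q: print(p,onz(n,*p,0.012).round(4))
    b,m=bar(n,im)
    for p in b: print('bar',p.round(1),onz(n,*p,0.024).round(4))
t=cv2.imread('pics/top1.png')[200:305,255:385];s=cv2.imread('pics/side1.png')[195:325,230:365]
t=cv2.resize(t,(400,400*105//130),interpolation=2);s=cv2.resize(s,(400,385),interpolation=2)
o=np.zeros((385,800,3),np.uint8);o[:t.shape[0],:400]=t;o[:,400:]=s;cv2.imwrite('pics/crop1.png',o)
E
```

```text
top
[261. 210.] [0.6903 0.1339 0.012 ]
[375. 211.] [ 0.6935 -0.1843  0.012 ]
[375. 297.] [ 0.4543 -0.186   0.012 ]
[261. 295.] [0.4539 0.1271 0.012 ]
bar [284. 296.] [0.4521 0.0633 0.024 ]
bar [284. 296.] [0.4521 0.0633 0.024 ]
bar [262. 296.] [0.4509 0.1233 0.024 ]
bar [262. 296.] [0.4509 0.1233 0.024 ]
side
[344. 202.] [0.6909 0.1316 0.012 ]
[357. 316.] [ 0.6876 -0.1933  0.012 ]
[237. 320.] [ 0.453  -0.1875  0.012 ]
[245. 208.] [0.4537 0.1269 0.012 ]
bar [250.2 279.6] [ 0.4765 -0.099   0.024 ]
bar [315.2 205.1] [0.6208 0.1132 0.024 ]
bar [324.8 213.4] [0.6416 0.0838 0.024 ]
bar [259.8 288. ] [ 0.4969 -0.1217  0.024 ]
```

View pics/crop1.png

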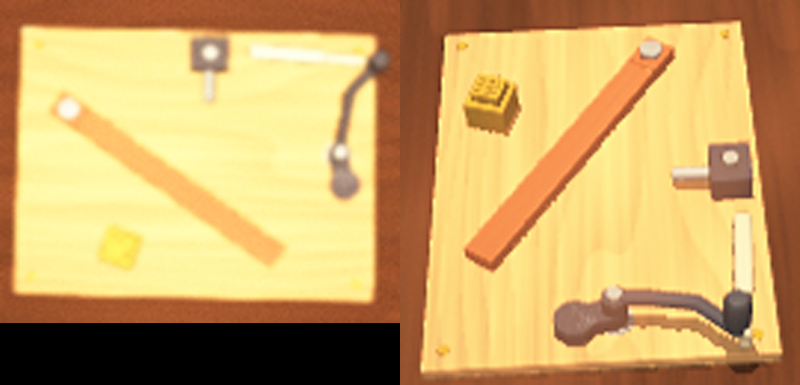

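The crop confirms the choice: the bar's hole is under the light pin cap, and the screw tip, post cap, nose and knob are all visible. Next I triangulate those points from the two views.

```bash
cat > t.py <<'E'
from m import *
T=lambda x,y:(x/3.077+255-.3,y/3.077+200-.3); S=lambda x,y:((x-400)/2.963+230-.3,y/2.963+195-.3)
P=dict(pin=(T(68,108),S(651,48)),knobtop=(T(379,60),S(738,297)),postcap=(T(340,153),S(613,293)),tip=(T(209,100),S(673,174)),stopcap=(T(209,52),S(731,157)),nose=(T(344,184),S(574,318)))
X={}
for k,(a,b) in P.items():
    X[k],e=two(a,b); print(k,X[k].round(4),'gap',round(e,4))
c=np.mean([board(n,cv2.imread(f'pics/{n}1.png'))@np.eye(2)*0 for n in('top',)],0)
E
python3 - <<'E'
from t import *
C=np.array([[.6906,.1327],[.6906,-.186],[.4537,-.187],[.4538,.127]])
L=np.array([[-45,75],[275,75],[275,-165],[-45,-165]])/1e3
# add pin, postcap, stopcap (triangulated) and board corners
A=np.vstack([C,[X['pin'][:2]]*2,X['postcap'][:2],X['stopcap'][:2]]);B=np.vstack([L,[[0,0]]*2,[.242,-.035],[.125,.052]])
a0,b0=A.mean(0),B.mean(0);z=((A-a0)@[1,1j]*np.conj((B-b0)@[1,1j])).sum();th=np.angle(z)
R=np.array([[np.cos(th),-np.sin(th)],[np.sin(th),np.cos(th)]]);t=a0-R@b0
print('th',th,'pin',t,'res mm',((A-(B@R.T+t))*1e3).round(1).tolist())
for k in X:print(k,'board',((X[k][:2]-t)@R*1e3).round(1))
k=(X['knobtop'][:2]-t)@R-[.242,-.035];print('knob ang',np.degrees(np.arctan2(k[1],k[0])),np.linalg.norm(k))
for p in [T(284,246),T(264,264),T(273,253)]: print('end',((onz('top',*p,.024)[:2]-t)@R*1e3).round(1))
for p in [S(465,250),S(492,269)]: print('end side',((onz('side',*p,.024)[:2]-t)@R*1e3).round(1))
np.savez('b.npz',R=R,t=t)
E
```

```text
pin [0.6184 0.0867 0.031 ] gap 0.0011
knobtop [ 0.6607 -0.186   0.0742] gap 0.0002
postcap [ 0.5816 -0.1552  0.0433] gap 0.0005
tip [ 0.6284 -0.039   0.0255] gap 0.0015
stopcap [ 0.67   -0.038   0.0399] gap 0.0007
nose [ 0.5552 -0.1606  0.0251] gap 0.0017
th -1.5684148632540909 pin [0.61724956 0.08678075] res mm [[-1.5, 0.7], [-2.3, 2.0], [0.8, 1.6], [1.7, -4.4], [1.1, -0.1], [1.1, -0.1], [-1.3, 0.1], [0.5, 0.1]]
pin board [0.1 1.1]
knobtop board [272.9  42.8]
postcap board [241.9 -36.3]
tip board [125.8  10.9]
stopcap board [124.9  52.5]
nose board [247.2 -62.6]
knob ang 68.3633514466621 0.08373854046691369
end [ 194.2 -117.8]
end [ 176.7 -134. ]
end [ 184.5 -124.2]
end side [ 184.3 -138.3]
end side [ 202.  -119.2]
```

Triangulated heights agree with the text: pin cap 31.0 mm against 30.5, knob top 74 against 75.5, screw 25 against 23.5. So:
- The board's pin is at world (0.617, 0.087), and board x runs along world -y.
- The bar stands at about -33°, and cam is about 0.12 rad.

I'll close the fingers and go to the bar's near side.

>>> send_rows([
  [20,-35,0,0,0,0],
  [20,-35,0,0,0,0],
  [20,-35,0,0,0,0],
  [20,-35,0,0,0,0],
  [20,-35,0,0,0,0],
  [20,-35,0,0,0,0],
  [20,-35,0,0,0,0],
  [20,-35,0,0,0,0],
], grip=0)

```text
time: 0.77
tool_pos: [0.3194, 0.2446, 0.2302]
ee_rot: [-3.142, -0.0, 2.848]
wrist_force: [1.4, 0.8, 0.1]
width: 0.0443
finger_force: 0.0
```

>>> send_rows([
  [20,-35,0,0,0,0],
  [20,-35,0,0,0,0],
  [20,-35,0,0,0,0],
  [20,-35,0,0,0,0],
  [20,-35,0,0,0,0],
  [20,-35,0,0,0,0],
  [20,-35,0,0,0,0],
  [0,0,0,0,0,0],
])

```text
time: 1.43
tool_pos: [0.4612, -0.0042, 0.2292]
ee_rot: [-3.139, -0.0, 2.84]
wrist_force: [-0.8, -0.1, 0.1]
width: 0.0005
finger_force: 0.0
```

>>> send_rows([
  [20,-38,0,0,0,0],
  [0,0,-35,0,0,0],
  [0,0,-40,0,0,0],
  [0,0,-40,0,0,0],
  [0,0,-40,0,0,0],
  [0,0,-25,0,0,0],
  [0,0,-10,0,0,0],
  [0,0,0,0,0,0],
])

```text
time: 2.1
tool_pos: [0.4767, -0.0345, 0.0391]
ee_rot: [-3.141, -0.005, 2.848]
wrist_force: [1.3, -0.3, 1.0]
width: 0.0002
finger_force: 0.0
```

```bash
python3 - <<'E'
from m import *
o=sensors.get_obs();print(o['tool_pos'],o['wrist_force'],o['qvel'].round(3))
t=snap('top','t2');s=snap('side','s2')
t=cv2.resize(t[195:305,250:390],(400,314),interpolation=2);s=cv2.resize(s[195:325,230:365],(400,385),interpolation=2)
q=np.zeros((385,800,3),np.uint8);q[:314,:400]=t;q[:,400:]=s;cv2.imwrite('pics/crop2.png',q)
E
```

```text
[ 0.47665964 -0.03448088  0.03910187] [ 1.3126467  -0.29450574  1.0412518 ] [-0.    -0.018 -0.04  -0.001 -0.042 -0.002]
```

View pics/crop2.png

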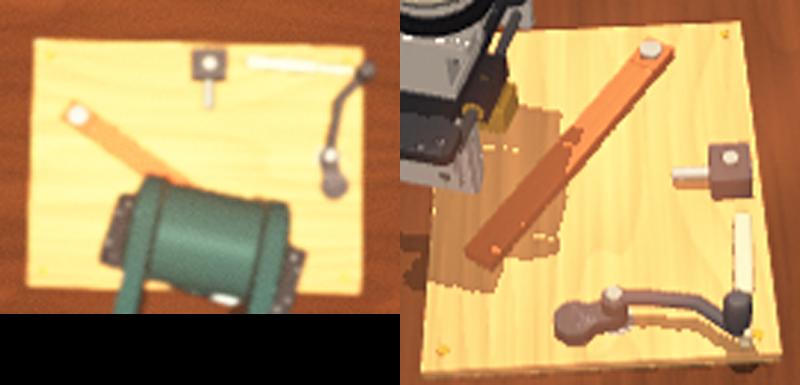

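The fingers (side crop 465,190) stand beside the bar, clear of the stamp. Next I sweep the bar gently along an arc about the pin.

>>> send_rows([
  [6,-4,1,0,0,0],
  [6,-5,0,0,0,0],
  [6,-4,0,0,0,0],
  [6,-5,0,0,0,0],
  [8,-5,0,0,0,0],
  [8,-5,0,0,0,0],
  [8,-5,0,0,0,0],
  [0,0,0,0,0,0],
])

```text
time: 2.87
tool_pos: [0.528, -0.0691, 0.0421]
ee_rot: [3.141, 0.0, 2.847]
wrist_force: [-0.0, 1.6, -0.0]
width: 0.0006
finger_force: 0.6
```

>>> send_rows([
  [7,-4,0,0,0,0],
  [7,-4,0,0,0,0],
  [7,-4,0,0,0,0],
  [6,-2,0,0,0,0],
  [6,-2,0,0,0,0],
  [6,-2,0,0,0,0],
  [3,-1,0,0,0,0],
  [0,0,0,0,0,0],
])

```text
time: 3.53
tool_pos: [0.5696, -0.0882, 0.0413]
ee_rot: [-3.141, 0.001, 2.848]
wrist_force: [-0.4, 0.5, -0.9]
width: 0.0007
finger_force: 0.2
```

```bash
python3 - <<'E'
from m import *
o=sensors.get_obs();print(o['tool_pos'],o['wrist_force'])
s=snap('side','s3');cv2.imwrite('pics/crop3.png',cv2.resize(s[195:325,230:365],(540,520),interpolation=2))
E
```

```text
[ 0.56961361 -0.08815097  0.04132679] [-0.44402561  0.45259108 -0.94904897]
```

View pics/crop3.png

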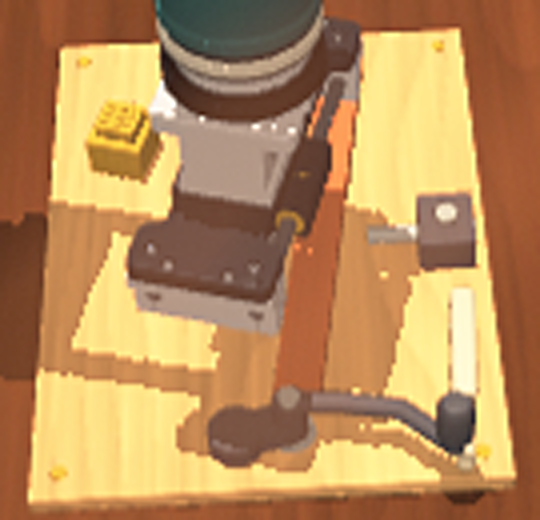

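>>> send_rows([
  [3,0,0,0,0,0],
  [3,-1,0,0,0,0],
  [3,0,0,0,0,0],
  [3,-1,0,0,0,0],
  [3,0,0,0,0,0],
  [1,0,0,0,0,0],
  [1,0,0,0,0,0],
  [1,0,0,0,0,0],
])

```text
time: 4.25
tool_pos: [0.5867, -0.0898, 0.0415]
ee_rot: [-3.141, -0.0, 2.848]
wrist_force: [-3.5, -1.7, -0.0]
width: 0.0002
finger_force: 1.4
```

>>> send_rows([
  [0.5,0,0,0,0,0],
  [0.5,0,0,0,0,0],
  [0.5,0,0,0,0,0],
])

```text
time: 4.5
tool_pos: [0.5881, -0.0897, 0.0415]
ee_rot: [-3.141, 0.0, 2.848]
wrist_force: [-2.6, -1.8, 0.5]
width: 0.0001
finger_force: 1.3
```

>>> send_rows([
  [0.5,0,0,0,0,0],
  [0.5,0,0,0,0,0],
  [0.5,0,0,0,0,0],
])

```text
time: 4.75
tool_pos: [0.5897, -0.0896, 0.0415]
ee_rot: [-3.141, 0.0, 2.848]
wrist_force: [-2.1, -2.5, 0.2]
width: 0.0006
finger_force: 1.4
```

>>> send_rows([
  [0.5,0,0,0,0,0],
  [0.4,0,0,0,0,0],
  [0.4,0,0,0,0,0],
])

```text
time: 5.0
tool_pos: [0.5908, -0.0895, 0.0415]
ee_rot: [-3.141, -0.001, 2.848]
wrist_force: [-4.4, -2.3, 0.1]
width: 0.0004
finger_force: 2.0
```

>>> send_rows([
  [0.4,0,0,0,0,0],
  [0.4,0,0,0,0,0],
])

```text
time: 5.17
tool_pos: [0.591, -0.0896, 0.0415]
ee_rot: [-3.141, -0.002, 2.848]
wrist_force: [-4.6, -3.2, 2.2]
width: 0.0004
finger_force: 3.0
```

>>> send_rows([
  [0.3,0,0,0,0,0],
  [0.3,0,0,0,0,0],
])

```text
time: 5.33
tool_pos: [0.5911, -0.0896, 0.0414]
ee_rot: [-3.14, -0.003, 2.848]
wrist_force: [-6.6, -3.1, 2.7]
width: 0.0006
finger_force: 3.6
```

Contact: the tool stalls at x = 0.591 while the force climbs. I'll press a little further so it bears firmly.

>>> send_rows([
  [0.4,0,0,0,0,0],
  [0.4,0,0,0,0,0],
  [0,0,0,0,0,0],
])

```text
time: 5.58
tool_pos: [0.5913, -0.0896, 0.0414]
ee_rot: [-3.14, -0.004, 2.848]
wrist_force: [-7.6, -3.5, 3.8]
width: 0.0002
finger_force: 4.2
```

>>> send_rows([
  [0.4,0,0,0,0,0],
  [0,0,0,0,0,0],
  [0,0,0,0,0,0],
])

```text
time: 5.83
tool_pos: [0.5914, -0.0897, 0.0414]
ee_rot: [-3.14, -0.005, 2.848]
wrist_force: [-8.3, -2.8, 3.5]
width: 0.0004
finger_force: 4.7
```

>>> send_rows([
  [0.5,0,0,0,0,0],
  [0.5,0,0,0,0,0],
  [0,0,0,0,0,0],
  [0,0,0,0,0,0],
])

```text
time: 6.17
tool_pos: [0.5916, -0.0897, 0.0413]
ee_rot: [-3.139, -0.007, 2.848]
wrist_force: [-10.7, -3.1, 5.6]
width: -0.0001
finger_force: 5.8
```

Bears firmly. I'll back off, rise, and open the fingers.

>>> send_rows([
  [-4,0,0,0,0,0],
  [-6,0,0,0,0,0],
  [-8,0,0,0,0,0],
  [0,0,30,0,0,0],
  [0,0,35,0,0,0],
  [0,0,35,0,0,0],
  [0,0,0,0,0,0],
], grip=60)

```text
time: 6.75
tool_pos: [0.5812, -0.0898, 0.151]
ee_rot: [3.139, 0.017, 2.848]
wrist_force: [0.6, 0.4, 1.4]
width: 0.0435
finger_force: 0.0
```

```bash
python3 - <<'E'
from m import *
o=sensors.get_obs();print(o['tool_pos'],o['wrist_force'],o['width'])
s=snap('side','s4');t=snap('top','t4')
q=np.zeros((390,800,3),np.uint8);q[:,:400]=cv2.resize(s[195:325,230:365],(400,390),interpolation=2)
q[:314,400:]=cv2.resize(t[195:305,250:390],(400,314),interpolation=2);cv2.imwrite('pics/crop4.png',q)
E
```

```text
[ 0.58118837 -0.0897599   0.15097439] [0.57311035 0.43414843 1.43027645] 0.0434831376891827
```

View pics/crop4.png

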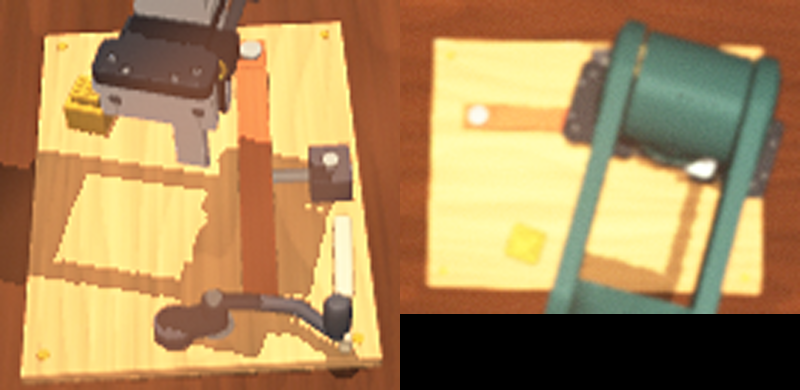

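The bar lies on the screw tip (side crop 272,176) and the lever has not moved. Next, over the knob.

>>> send_rows([
  [20,-24,0,0,0,0],
  [20,-24,0,0,0,0],
  [20,-24,0,0,0,0],
  [20,-25,0,0,0,0],
  [0,0,0,0,0,0],
  [0,0,0,0,0,0],
  [0,0,0,0,0,0],
], grip=60)

```text
time: 7.43
tool_pos: [0.6557, -0.1854, 0.1395]
ee_rot: [3.14, -0.003, 2.848]
wrist_force: [-0.3, -0.2, -0.0]
width: 0.06
finger_force: 0.0
```

```bash
python3 - <<'E'
from m import *
s=snap('side','s5');o=sensors.get_obs();print(o['tool_pos'],o['wrist_force'],o['width'])
cv2.imwrite('pics/crop5.png',cv2.resize(s[195:345,270:420],(600,600),interpolation=2))
E
```

```text
[ 0.65573555 -0.18512771  0.14037416] [ 0.17387413  0.04378218 -0.13024375] 0.06017920652490412
```

View pics/crop5.png

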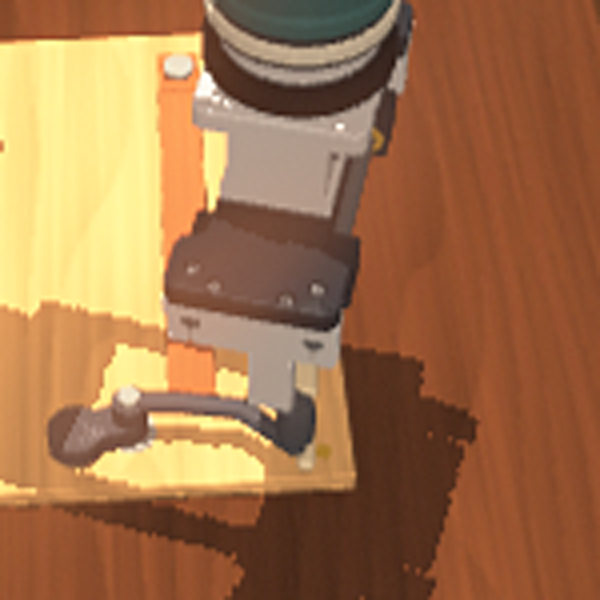

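The fingers straddle the knob (side crop 290,420), which needs 5 mm more in x. I'll correct that and go down.

>>> send_rows([
  [5,-1,0,0,0,0],
  [0,0,-20,0,0,0],
  [0,0,-20,0,0,0],
  [0,0,-15,0,0,0],
  [0,0,-8,0,0,0],
  [0,0,0,0,0,0],
])

```text
time: 7.98
tool_pos: [0.6602, -0.186, 0.0761]
ee_rot: [3.141, -0.004, 2.849]
wrist_force: [-0.4, 0.1, -0.3]
width: 0.06
finger_force: 0.0
```

>>> send_rows([
  [0,0,0,0,0,0],
  [0,0,0,0,0,0],
  [0,0,0,0,0,0],
  [0,0,0,0,0,0],
  [0,0,0,0,0,0],
  [0,0,0,0,0,0],
  [0,0,0,0,0,0],
  [0,0,0,0,0,0],
], grip=0)

```text
time: 8.65
tool_pos: [0.6617, -0.1878, 0.0789]
ee_rot: [-3.141, 0.001, 2.848]
wrist_force: [-0.5, 0.2, 1.3]
width: 0.0181
finger_force: 30.0
```

```bash
python3 - <<'E'
from h import *
o=sensors.get_obs();print(o['tool_pos'],o['wrist_force'],o['width'],o['finger_force'])
d=np.load('b.npz');R,t=d['R'],d['t'];c=R@[.242,-.035]+t
v=R.T@(o['tool_pos'][:2]-c);a=np.arctan2(v[1],v[0]);print('c',c,'r',np.hypot(*v),'cam',np.radians(75)-a)
p=o['tool_pos'][:2]
# waypoints each 0.1 rad of cam, world mm steps, r 85
P=[c+R@(.085*np.array([np.cos(x),np.sin(x)])) for x in a-np.arange(0,27)*.1]
print((np.diff(P,axis=0)*1e3).round(1).tolist())
E
```

```text
[ 0.66168034 -0.1878098   0.07889507] [-0.47568417  0.16562036  1.25501461] 0.018125748740742947 30.00016840683088
c [ 0.58282597 -0.15530191] r 0.08529228801129558 cam 0.13160591382612719
[[-3.6, -7.7], [-4.4, -7.3], [-5.1, -6.8], [-5.7, -6.3], [-6.3, -5.7], [-6.9, -5.0], [-7.3, -4.3], [-7.7, -3.5], [-8.0, -2.8], [-8.3, -1.9], [-8.4, -1.1], [-8.5, -0.3], [-8.5, 0.6], [-8.4, 1.4], [-8.2, 2.3], [-7.9, 3.1], [-7.6, 3.8], [-7.2, 4.6], [-6.7, 5.3], [-6.1, 5.9], [-5.5, 6.5], [-4.8, 7.0], [-4.1, 7.5], [-3.3, 7.8], [-2.5, 8.1], [-1.7, 8.3]]
```

Gripped on centre: radius 85.3 mm, cam 0.13. Now swing clockwise.

>>> send_rows([
  [-3.6,-7.7,0,0,0,0],
  [-4.4,-7.3,0,0,0,0],
  [-5.1,-6.8,0,0,0,0],
  [-5.7,-6.3,0,0,0,0],
  [-6.3,-5.7,0,0,0,0],
  [-6.9,-5.0,0,0,0,0],
  [-7.3,-4.3,0,0,0,0],
  [-7.7,-3.5,0,0,0,0],
])

```text
time: 9.32
tool_pos: [0.6167, -0.234, 0.079]
ee_rot: [3.139, 0.006, 2.848]
wrist_force: [4.9, 0.9, -0.9]
width: 0.0182
finger_force: 30.0
```

>>> send_rows([
  [-8.0,-2.8,0,0,0,0],
  [-8.3,-1.9,0,0,0,0],
  [-8.4,-1.1,0,0,0,0],
  [-8.5,-0.3,0,0,0,0],
  [-8.5,0.6,0,0,0,0],
  [-8.4,1.4,0,0,0,0],
  [-8.2,2.3,0,0,0,0],
  [0,0,0,0,0,0],
])

```text
time: 9.98
tool_pos: [0.5564, -0.2369, 0.079]
ee_rot: [-3.14, 0.003, 2.847]
wrist_force: [1.6, -3.2, -1.3]
width: 0.018
finger_force: 30.0
```

```bash
cat > k.py <<'E'
from h import *
o=sensors.get_obs();d=np.load('b.npz');R,t=d['R'],d['t'];c=R@[.242,-.035]+t
v=R.T@(o['tool_pos'][:2]-c);a=np.arctan2(v[1],v[0]);f=R.T@o['wrist_force'][:2]
print('r',np.hypot(*v),'cam',np.radians(75)-a,'F radial/against',f@[np.cos(a),np.sin(a)],f@[-np.sin(a),np.cos(a)],'tangent world',R@[np.sin(a),-np.cos(a)],'radial out',R@[np.cos(a),np.sin(a)],o['tool_pos'],o['time'],o['wrist_force'][2])
E
python3 k.py
```

```text
r 0.08578881200290053 cam 1.624500964999116 F radial/against 2.5808823223105883 2.4875145799655574 tangent world [-0.95137636  0.30803087] radial out [-0.30803087 -0.95137636] [ 0.55640037 -0.23691936  0.07896738] 9.9833 -1.2539982655076256
```

>>> send_rows([
  [-4.0,1.5,0,0,0,0],
  [-3.9,1.7,0,0,0,0],
  [-3.8,1.9,0,0,0,0],
  [-3.8,2.0,0,0,0,0],
  [-1.8,1.0,0,0,0,0],
  [-1.8,1.1,0,0,0,0],
])

```text
time: 10.48
tool_pos: [0.5383, -0.2285, 0.079]
ee_rot: [-3.139, 0.004, 2.847]
wrist_force: [3.3, -4.4, -2.3]
width: 0.018
finger_force: 30.0
```

```bash
python3 k.py
```

```text
r 0.08570201939376818 cam 1.858312926893632 F radial/against 2.0253199046837604 5.054910724278459 tangent world [-0.8541228   0.52007138] radial out [-0.52007138 -0.8541228 ] [ 0.5382548  -0.22850196  0.07897399] 10.4833 -2.3074055191498832
```

>>> send_rows([
  [-1.3,0.8,0,0,0,0],
  [-1.3,0.8,0,0,0,0],
  [-1.2,0.9,0,0,0,0],
  [-1.2,0.9,0,0,0,0],
])

```text
time: 10.82
tool_pos: [0.5333, -0.2252, 0.079]
ee_rot: [-3.139, 0.004, 2.847]
wrist_force: [2.9, -3.2, -1.3]
width: 0.0179
finger_force: 30.0
```

```bash
python3 k.py; python3 - <<'E'
from h import *
s=snap('side','s6')
cv2.imwrite('pics/crop6.png',cv2.resize(s[205:345,220:360],(600,600),interpolation=2))
E
```

```text
r 0.08566501563051993 cam 1.9279762012221582 F radial/against 0.922362305792116 4.211972987445756 tangent world [-0.81585054  0.57826282] radial out [-0.57826282 -0.81585054] [ 0.53328908 -0.22519176  0.07896507] 10.8167 -1.275692897783936
```

View pics/crop6.png

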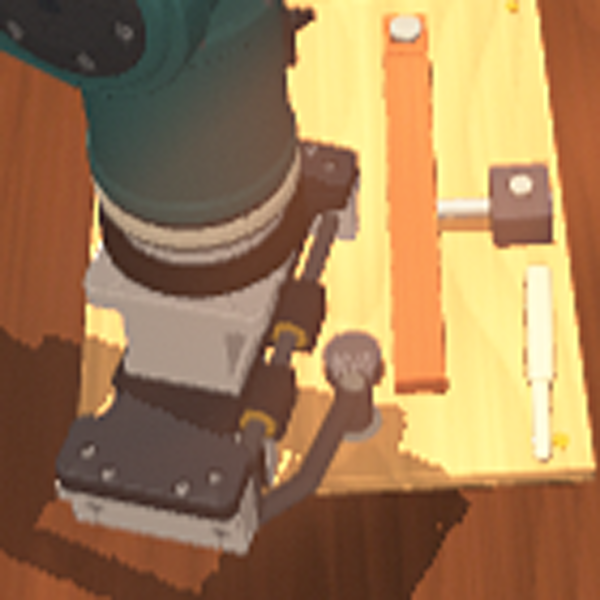

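The side crop shows the bar on the screw (437,208). The nose's right edge (384,360) is about 4–5 mm from the bar's edge (393,360), so I expect the bite near cam 2.1. I'll creep from here.

>>> send_rows([
  [-0.8,0.6,0,0,0,0],
  [-0.8,0.6,0,0,0,0],
  [-0.8,0.6,0,0,0,0],
  [-0.8,0.6,0,0,0,0],
])

```text
time: 11.2
tool_pos: [0.5301, -0.2228, 0.079]
ee_rot: [-3.139, 0.004, 2.847]
wrist_force: [4.1, -4.5, -1.6]
width: 0.0182
finger_force: 30.0
```

```bash
python3 k.py
```

```text
r 0.08565469739633672 cam 1.9750578276030373 F radial/against 1.0501903342952774 5.964365309911273 tangent world [-0.78773097  0.61601941] radial out [-0.61601941 -0.78773097] [ 0.53006102 -0.22277477  0.07895608] 11.2 -1.6036021469417234
```

```bash
cat >> k.py <<'E'
F=[]
for i in range(5):
    optics.snapshot('side'); o=sensors.get_obs(); F.append(R.T@o['wrist_force'][:2]@[-np.sin(a),np.cos(a)])
v=R.T@(o['tool_pos'][:2]-c)
print('avg against',np.mean(F),np.std(F),'cam',np.radians(75)-np.arctan2(v[1],v[0]))
E
python3 k.py
```

```text
r 0.08565469739633672 cam 1.9750578276030373 F radial/against 1.0501903342952774 5.964365309911273 tangent world [-0.78773097  0.61601941] radial out [-0.61601941 -0.78773097] [ 0.53006102 -0.22277477  0.07895608] 11.2 -1.6036021469417234
avg against 4.798139140213462 0.309961646692568 cam 1.9768702666944158
```

>>> send_rows([
  [-0.8,0.6,0,0,0,0],
  [-0.8,0.6,0,0,0,0],
])

```text
time: 11.62
tool_pos: [0.5285, -0.2216, 0.079]
ee_rot: [-3.139, 0.004, 2.847]
wrist_force: [2.4, -4.0, -1.9]
width: 0.0177
finger_force: 30.0
```

```bash
python3 k.py
```

```text
r 0.08567124515114839 cam 1.9979058148678375 F radial/against 1.5477568256361085 4.392154346221966 tangent world [-0.77345179  0.63385513] radial out [-0.63385513 -0.77345179] [ 0.52852281 -0.22156449  0.07895404] 11.6167 -1.892821466180513
avg against 5.010911892837027 0.3006764192950036 cam 2.0002187698577814
```

>>> send_rows([
  [-0.8,0.6,0,0,0,0],
  [-0.7,0.6,0,0,0,0],
  [0,0,0,0,0,0],
])

```text
time: 12.12
tool_pos: [0.5269, -0.2202, 0.0789]
ee_rot: [-3.139, 0.003, 2.847]
wrist_force: [2.5, -4.5, -1.8]
width: 0.0179
finger_force: 30.0
```

```bash
python3 k.py
```

```text
r 0.08568234841501297 cam 2.022650973167073 F radial/against 1.7297606930800737 4.838919714741463 tangent world [-0.75753176  0.65279831] radial out [-0.65279831 -0.75753176] [ 0.52689268 -0.22020901  0.07894293] 12.1167 -1.7527772071012733
avg against 4.562399640341569 0.23374407687444027 cam 2.0226271940016023
```

>>> send_rows([
  [-0.5,0.4,0,0,0,0],
  [-0.5,0.4,0,0,0,0],
  [0,0,0,0,0,0],
])

```text
time: 12.62
tool_pos: [0.526, -0.2194, 0.0789]
ee_rot: [-3.139, 0.004, 2.847]
wrist_force: [3.4, -4.0, -2.1]
width: 0.0181
finger_force: 30.0
```

```bash
python3 k.py
```

```text
r 0.08568076302955735 cam 2.0369859214563886 F radial/against 0.6911841160361689 5.224446389418281 tangent world [-0.74809642  0.66359005] radial out [-0.66359005 -0.74809642] [ 0.52596907 -0.21939939  0.07894653] 12.6167 -2.1160203272724165
avg against 5.200280052369045 0.1826649825992797 cam 2.0372037174384556
```

>>> send_rows([
  [-0.5,0.4,0,0,0,0],
  [-0.4,0.4,0,0,0,0],
  [0,0,0,0,0,0],
])

```text
time: 13.12
tool_pos: [0.5251, -0.2186, 0.079]
ee_rot: [-3.139, 0.004, 2.847]
wrist_force: [3.1, -3.8, -1.9]
width: 0.0177
finger_force: 30.0
```

```bash
python3 k.py
```

```text
r 0.08567860360103668 cam 2.050986467887504 F radial/against 0.6935469576043762 4.853356769394735 tangent world [-0.73873278  0.67399843] radial out [-0.67399843 -0.73873278] [ 0.52507873 -0.21859551  0.07895769] 13.1167 -1.9077140418326028
avg against 5.104741164124222 0.16415166410914644 cam 2.0510274006454177
```

>>> send_rows([
  [-0.5,0.4,0,0,0,0],
  [-0.4,0.4,0,0,0,0],
  [0,0,0,0,0,0],
])

```text
time: 13.62
tool_pos: [0.5242, -0.2177, 0.079]
ee_rot: [-3.139, 0.004, 2.848]
wrist_force: [3.5, -4.2, -2.3]
width: 0.0183
finger_force: 30.0
```

```bash
python3 k.py
```

```text
r 0.08563463214970901 cam 2.0651292270619326 F radial/against 0.7034606596138073 5.423892662546293 tangent world [-0.72912702  0.6843784 ] radial out [-0.6843784  -0.72912702] [ 0.52421948 -0.21774044  0.07896767] 13.6167 -2.270800760904439
avg against 5.123748231066363 0.50458833961834 cam 2.06536883408177
```

>>> send_rows([
  [-0.4,0.4,0,0,0,0],
  [-0.4,0.4,0,0,0,0],
  [0,0,0,0,0,0],
])

```text
time: 14.12
tool_pos: [0.5234, -0.217, 0.079]
ee_rot: [-3.139, 0.004, 2.847]
wrist_force: [3.0, -4.9, -1.3]
width: 0.0179
finger_force: 30.0
```

```bash
python3 k.py
```

```text
r 0.08564529146822601 cam 2.078412419999295 F radial/against 1.4365542595714738 5.540604092908779 tangent world [-0.71997223  0.69400287] radial out [-0.69400287 -0.71997223] [ 0.52338789 -0.21696415  0.07895666] 14.1167 -1.2991344584954039
avg against 4.907653090625895 0.6373022621446156 cam 2.078164122772253
```

>>> send_rows([
  [-0.4,0.4,0,0,0,0],
  [-0.4,0.4,0,0,0,0],
  [0,0,0,0,0,0],
])

```text
time: 14.62
tool_pos: [0.5226, -0.2162, 0.0789]
ee_rot: [-3.139, 0.004, 2.848]
wrist_force: [3.2, -3.2, -1.6]
width: 0.018
finger_force: 30.0
```

```bash
python3 k.py;  python3 - <<'E'
from h import *
s=snap('side','s7')
cv2.imwrite('pics/crop7.png',cv2.resize(s[240:310,280:350],(700,600),interpolation=2))
E
```

```text
r 0.08563333968348262 cam 2.091740490693768 F radial/against 0.016654431640900302 4.5821025624297285 tangent world [-0.71065884  0.70353679] radial out [-0.70353679 -0.71065884] [ 0.52257977 -0.216158    0.078934  ] 14.6167 -1.5984185687917507
avg against 5.559249977741049 0.30557251843902283 cam 2.09175189000749
```

View pics/crop7.png

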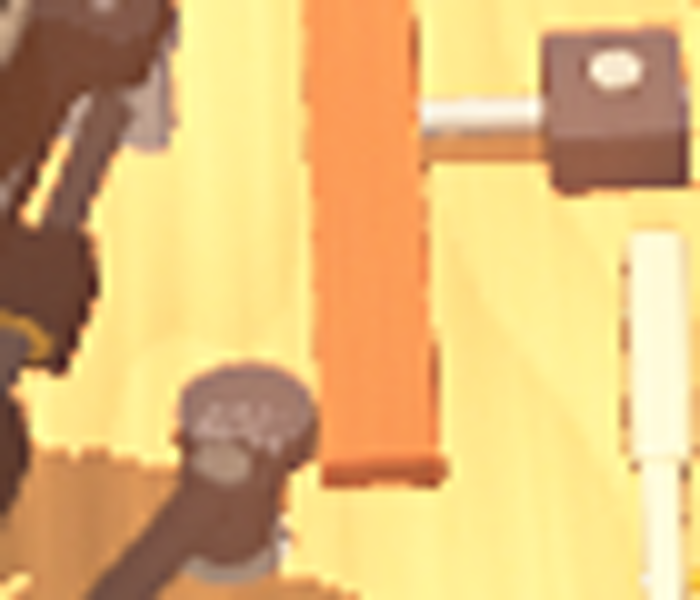

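The nose edge (317,415) is within about 1 mm of the bar's edge (322,415), and the screw tip touches the bar (424,118). Going on in 1 mm steps.

>>> send_rows([
  [-0.4,0.4,0,0,0,0],
  [-0.4,0.4,0,0,0,0],
  [0,0,0,0,0,0],
])

```text
time: 15.17
tool_pos: [0.5218, -0.2154, 0.0789]
ee_rot: [-3.139, 0.004, 2.847]
wrist_force: [2.8, -3.6, -1.4]
width: 0.0182
finger_force: 30.0
```

```bash
python3 k.py
```

```text
r 0.08564505996724638 cam 2.1050174483557615 F radial/against 0.5110820343187528 4.57450347169355 tangent world [-0.70125565  0.71290989] radial out [-0.71290989 -0.70125565] [ 0.52176876 -0.215361    0.07893343] 15.1667 -1.3786042254850885
avg against 5.320881371647909 0.43751332291080924 cam 2.1050429597705014
```

>>> send_rows([
  [-0.4,0.4,0,0,0,0],
  [-0.4,0.4,0,0,0,0],
  [0,0,0,0,0,0],
])

```text
time: 15.67
tool_pos: [0.521, -0.2145, 0.0789]
ee_rot: [-3.139, 0.004, 2.847]
wrist_force: [3.4, -4.5, -2.6]
width: 0.0179
finger_force: 30.0
```

```bash
python3 k.py
```

```text
r 0.08563815998643606 cam 2.1183971560999497 F radial/against 0.6456706606669704 5.654076539767034 tangent world [-0.69165464  0.72222839] radial out [-0.72222839 -0.69165464] [ 0.52097566 -0.21453395  0.07893884] 15.6667 -2.5977222324405527
avg against 4.869035717007713 0.2986073459517843 cam 2.118639091957674
```

>>> send_rows([
  [-0.4,0.4,0,0,0,0],
  [-0.3,0.4,0,0,0,0],
  [0,0,0,0,0,0],
])

```text
time: 16.17
tool_pos: [0.5205, -0.214, 0.079]
ee_rot: [-3.139, 0.004, 2.847]
wrist_force: [2.8, -4.8, -2.3]
width: 0.0177
finger_force: 30.0
```

```bash
python3 k.py
```

```text
r 0.08562518749796716 cam 2.126673448065853 F radial/against 1.277969782580814 5.374333232924747 tangent world [-0.68565365  0.72792793] radial out [-0.72792793 -0.68565365] [ 0.52049701 -0.21401114  0.07896509] 16.1667 -2.3447646678845007
avg against 6.237077880540665 0.33314531103962997 cam 2.1266412331625446
```

First sign of bite: motion is short and the force is up 1.2 N. Half-millimetre steps now.

>>> send_rows([
  [-0.3,0.3,0,0,0,0],
  [0,0,0,0,0,0],
])

```text
time: 16.58
tool_pos: [0.5204, -0.2139, 0.079]
ee_rot: [-3.139, 0.005, 2.847]
wrist_force: [4.3, -4.5, -2.1]
width: 0.0183
finger_force: 30.0
```

```bash
python3 k.py
```

```text
r 0.08560446124793886 cam 2.128784433856805 F radial/against -0.05683253452489723 6.182568364154428 tangent world [-0.68411548  0.72937371] radial out [-0.72937371 -0.68411548] [ 0.52038833 -0.21386525  0.07895207] 16.5833 -2.073015841291526
avg against 6.520750293582978 0.3850037769794748 cam 2.128652823776614
```

>>> send_rows([
  [-0.3,0.3,0,0,0,0],
  [0,0,0,0,0,0],
])

```text
time: 17.0
tool_pos: [0.5202, -0.2137, 0.079]
ee_rot: [-3.139, 0.005, 2.847]
wrist_force: [4.6, -5.1, -2.8]
width: 0.0182
finger_force: 30.0
```

```bash
python3 k.py
```

```text
r 0.08563542041416279 cam 2.131331498487455 F radial/against 0.11178694430456249 6.91088615137819 tangent world [-0.6822555   0.73111383] radial out [-0.73111383 -0.6822555 ] [ 0.52021673 -0.21372715  0.07895723] 17.0 -2.759513301070999
avg against 7.248485438261852 0.38865825858122605 cam 2.131545754262165
```

>>> send_rows([
  [-0.1,0.2,0,0,0,0],
  [0,0,0,0,0,0],
])

```text
time: 17.42
tool_pos: [0.5202, -0.2136, 0.079]
ee_rot: [-3.138, 0.005, 2.847]
wrist_force: [4.3, -5.8, -2.9]
width: 0.0182
finger_force: 30.0
```

```bash
python3 k.py
```

```text
r 0.08559922398512909 cam 2.1326558129278332 F radial/against 0.7837615757409551 7.130215257826784 tangent world [-0.68128668  0.73201671] radial out [-0.73201671 -0.68128668] [ 0.52016591 -0.21361952  0.07897428] 17.4167 -2.8734396449228012
avg against 7.168233236253265 0.6180015256514729 cam 2.1322285403640486
```

Tight: about 2.2 N extra at the knob, so roughly 6–11 N at the cam and 11–19 N on the screw. I'll take the spring out of the arm before opening, then let go.

>>> send_rows([
  [0.8,-0.8,0,0,0,0],
  [0.6,-0.7,0,0,0,0],
  [0,0,0,0,0,0],
])

```text
time: 17.92
tool_pos: [0.5203, -0.2138, 0.0789]
ee_rot: [-3.14, 0.001, 2.847]
wrist_force: [2.3, -4.5, -0.1]
width: 0.0181
finger_force: 30.0
```

```bash
python3 k.py
```

```text
r 0.0855919827424652 cam 2.1302592087568906 F radial/against 1.3954972032353374 4.871355452805147 tangent world [-0.68303907  0.73038183] radial out [-0.73038183 -0.68303907] [ 0.52031114 -0.21376458  0.07888526] 17.9167 -0.06483390101161682
avg against 5.300549002231944 0.42867404001780507 cam 2.131015040560191
```

>>> send_rows([
  [0.8,-0.8,0,0,0,0],
  [0.8,-0.9,0,0,0,0],
  [0.6,-0.6,0,0,0,0],
  [0,0,0,0,0,0],
])

```text
time: 18.5
tool_pos: [0.5206, -0.2141, 0.0788]
ee_rot: [3.14, -0.004, 2.848]
wrist_force: [-4.4, -0.1, 4.9]
width: 0.0179
finger_force: 30.0
```

```bash
python3 k.py
```

```text
r 0.08556660403607659 cam 2.125378487295417 F radial/against 3.2700527372690393 -2.9778123771491685 tangent world [-0.68659571  0.72703942] radial out [-0.72703942 -0.68659571] [ 0.52061568 -0.21405158  0.07875797] 18.5 4.940036576272372
avg against -2.71348377216085 0.3029317170529962 cam 2.1255118881781243
```

That backed off too far: the tool now pulls back at 2.7 N. I'll press forward again to the same bite, then relieve less.

>>> send_rows([
  [-0.8,0.8,0,0,0,0],
  [-0.8,0.9,0,0,0,0],
  [-0.6,0.6,0,0,0,0],
  [0,0,0,0,0,0],
])

```text
time: 19.08
tool_pos: [0.5204, -0.2138, 0.0789]
ee_rot: [-3.14, 0.002, 2.848]
wrist_force: [-1.0, -5.0, 1.1]
width: 0.0182
finger_force: 30.0
```

```bash
python3 k.py
```

```text
r 0.08557134028381662 cam 2.1293144723528017 F radial/against 4.103140843131141 2.985823878526678 tangent world [-0.68372879  0.72973622] radial out [-0.72973622 -0.68372879] [ 0.52038147 -0.2138095   0.0788656 ] 19.0833 1.1247441892915773
avg against 3.9167698059408975 0.4176911468314827 cam 2.1287093646043127
```

>>> send_rows([
  [-0.5,0.5,0,0,0,0],
  [-0.4,0.4,0,0,0,0],
  [0,0,0,0,0,0],
])

```text
time: 19.58
tool_pos: [0.5202, -0.2137, 0.0789]
ee_rot: [-3.139, 0.004, 2.847]
wrist_force: [2.9, -6.6, -0.6]
width: 0.0184
finger_force: 30.0
```

```bash
python3 k.py
```

```text
r 0.08559045507670182 cam 2.1318598905203174 F radial/against 2.427178620930539 6.815026771637232 tangent world [-0.68186909  0.73147423] radial out [-0.73147423 -0.68186909] [ 0.52021876 -0.2136634   0.0789263 ] 19.5833 -0.58903652212003
avg against 6.332790624970636 0.19991052681689286 cam 2.1321462868751815
```

>>> send_rows([
  [-0.3,0.3,0,0,0,0],
  [0,0,0,0,0,0],
])

```text
time: 20.0
tool_pos: [0.5201, -0.2136, 0.0789]
ee_rot: [-3.139, 0.005, 2.847]
wrist_force: [2.7, -7.3, -0.4]
width: 0.018
finger_force: 30.0
```

```bash
python3 k.py
```

```text
r 0.08558872871580263 cam 2.1333711734193033 F radial/against 2.9584535222033996 7.188947514594526 tangent world [-0.68076285  0.73250389] radial out [-0.73250389 -0.68076285] [ 0.5201319  -0.21356754  0.07891726] 20.0 -0.44321614088216277
avg against 6.736330189196733 0.556406126160407 cam 2.13334470732268
```

>>> send_rows([
  [0.3,-0.8,0,0,0,0],
  [0.2,-0.8,0,0,0,0],
  [0,0,0,0,0,0],
])

```text
time: 20.5
tool_pos: [0.5202, -0.2137, 0.0789]
ee_rot: [-3.141, 0.003, 2.848]
wrist_force: [2.3, -4.8, 1.0]
width: 0.0178
finger_force: 30.0
```

```bash
python3 k.py
```

```text
r 0.08565739203347982 cam 2.1318164432355906 F radial/against 1.5932009009132808 5.016134903294624 tangent world [-0.68190087  0.7314446 ] radial out [-0.7314446  -0.68190087] [ 0.52017234 -0.21371176  0.07888201] 20.5 1.031039608659545
avg against 5.325677562611179 1.006675837983609 cam 2.1322061671563786
```

>>> send_rows([
  [0.3,-0.5,0,0,0,0],
  [0.2,-0.4,0,0,0,0],
  [0,0,0,0,0,0],
])

```text
time: 21.0
tool_pos: [0.5202, -0.2138, 0.0788]
ee_rot: [3.141, 0.001, 2.848]
wrist_force: [1.8, -2.0, 2.8]
width: 0.0179
finger_force: 30.0
```

```bash
python3 k.py
```

```text
r 0.0856738921022668 cam 2.1309896069005876 F radial/against 0.03381287266311195 2.746511341751198 tangent world [-0.68250542  0.73088053] radial out [-0.73088053 -0.68250542] [ 0.52020859 -0.21377481  0.07883807] 21.0 2.8241952567808433
avg against 3.655428529780744 0.513300525651701 cam 2.1310516311997523
```

Relaxed, with the lever still holding. Let go and rise.

>>> send_rows([
  [0,0,0,0,0,0],
  [0,0,0,0,0,0],
  [0,0,0,0,0,0],
  [0,0,0,0,0,0],
  [0,0,0,0,0,0],
  [0,0,0,0,0,0],
], grip=60)

```text
time: 21.75
tool_pos: [0.5192, -0.2137, 0.078]
ee_rot: [3.141, -0.001, 2.848]
wrist_force: [0.3, -0.0, 0.3]
width: 0.0546
finger_force: 0.0
```

>>> send_rows([
  [0,0,15,0,0,0],
  [0,0,30,0,0,0],
  [0,0,40,0,0,0],
  [0,0,40,0,0,0],
  [-20,0,30,0,0,0],
  [-30,0,10,0,0,0],
  [-30,0,0,0,0,0],
  [0,0,0,0,0,0],
])

```text
time: 22.42
tool_pos: [0.4364, -0.2139, 0.2452]
ee_rot: [-3.14, 0.001, 2.846]
wrist_force: [1.1, 0.0, -0.1]
width: 0.0599
finger_force: 0.0
```

```bash
python3 - <<'E'
from h import *
s=snap('side','s8');t=snap('top','t8');o=sensors.get_obs();print(o['tool_pos'],o['wrist_force'],o['width'],o['time'])
q=np.zeros((390,800,3),np.uint8);q[:,:400]=cv2.resize(s[195:335,220:360],(400,390),interpolation=2)
q[:314,400:]=cv2.resize(t[195:305,250:390],(400,314),interpolation=2);cv2.imwrite('pics/crop8.png',q)
E
```

```text
[ 0.43921941 -0.21399065  0.24386634] [-0.39266633 -1.21117182  0.56116331] 0.06008322425968229 22.5167
```

View pics/crop8.png

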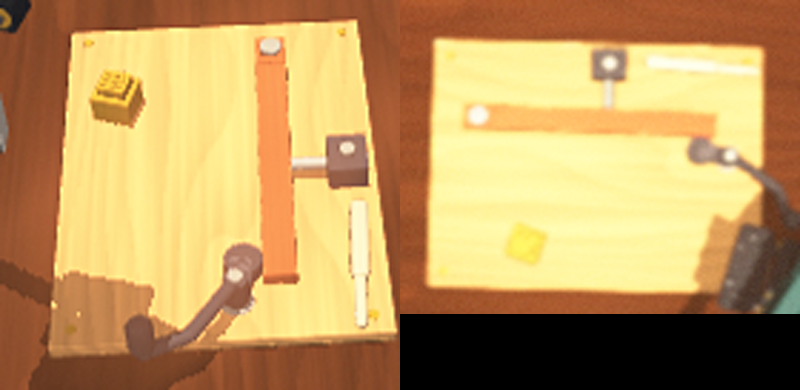

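The bar lies on the screw tip (side crop 292,163), the nose touches the bar's edge (side 262,270; top 703,138), and the stamp and burnisher are unmoved. The gripper is clear, so I'll hand in.

```bash
python3 -c "
from bench import ticket; print(ticket.close_job())"
```

```text
the job is handed in; nothing more can be done
None
```

The bar bears on the set screw and the cam is bitten tight at about 2.13 rad, with an estimated 10–20 N on the screw by wrist force; the gripper is clear, the stamp and burnisher are where they were, and the job was handed in at 22.5 s.

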